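Pin the roller into its fork with a tapered alignment pin

ROBOT

A 6-joint arm with a two-finger parallel gripper is mounted at the origin on the work surface. World frame = base frame: x ahead of the robot, y to its left, z up, the work surface at z = 0. Lengths are in m, angles in rad, forces in N, time in s.
With the tool pointing down it reaches from about 0.3 to 0.85 m from the base axis. Payload 5.4 kg.
Tool frame: the origin (TCP) lies at the very end of the fingers, on their centre line; the grasp point (between the pads) lies 19 mm behind it (env.grasp_offset is the distance from the TCP to the grasp point, in m); z points along the fingers, y is the line along which they close (so a half turn about z gives the same grasp; the last joint's range is limited). The gripper opens to 85 mm and grips with 20 to 120 N. Pads are 22 mm wide; open, the fingers measure 114 mm over their backs; the gripper's body (76 mm by 85 mm) begins 54 mm behind the grasp point. The pads swing forward as they close: fully open they stand 13 mm farther back than shut.
Start: joints at [0.97, 0.158, 1.597, -0, 1.386, -0.21], TCP at [0.219, 0.532, 0.231] pointing down, gripper open.
Joint ranges: [-2.91, 2.91], [-0.94, 2.29], [0.18, 2.7], [-1.29, 4.43], [0.17, 2.64], [-3, 3]. Speed limits (rad/s): [2.57, 2.57, 3.14, 3.14, 3.14, 3.14].

INTERFACE

Orientations are given as a unit quaternion [x, y, z, w].
In Python, from rig import env gives the robot as it stands.
- The arm moves only by the shell command python3 -m pendant 'ROWS'. ROWS is JSON, a list of rows, each an object of numbers: "tx", "ty", "tz": the shift along the world's x, y, z in m; "wx", "wy", "wz": the turn, a rotation vector about the world's x, y, z in degrees; "hand": the finger opening in m, from 0 to 0.0854. A call has 1 to 5 rows; each row is the pose to reach, as a shift and turn from the pose commanded when the call began; what a row does not reach only later rows make up. A row lasts 1/12 s, in which the tool goes at most 41.7 mm and 7.16 degrees, less where a joint would pass 70% of its speed; a pose out of reach is approached as far as the arm can. A call with a gripper value outside its range is refused whole. The fingers move at their own pace and stop on an object; the grip force is fixed at half the most. Time passes only in rows, so rows that repeat a pose let the fingers close. It gives the time, the measured TCP pose, the force, the opening and the grip force at its end, in the units of the state.
- env.observe(): the state, without advancing time (a new reading comes with each control period).
- env.get_image(name): name is "side" or "top" or "wrist"; returns a dict with "pixels" (384x512x3 uint8, red, green, blue), "fx", "fy", "cx", "cy" (pixels), "world_to_cam" (4x4, takes a point from world to camera coordinates). Camera axes: x right, y up, looking along -z (the intrinsics and any distortion apply to the point x, -y, -z); pixel columns grow to the right and rows downward; lengths in m; the calibration is good to about 2 mm. A picture is of the moment at which its call begins. There is no depth.
- env.sign_off(): hands the job in; it is judged then, once.
The state is a dict: "clock": time; "q": joint angles; "dq": joint speeds; "effort": joint torques, N m; "position": TCP position; "orientation": TCP orientation; "ft_force": force on the tool from outside, world axes, zero at the start; "torque": the same for the moment, N m; "width": finger opening in m; "grip_force": force on a finger pad.
Only numpy, scipy, OpenCV 4.12 (cv2) and the standard library are available. Lean on these libraries where they do the work, as an engineer would, in place of code of your own. Each camera call takes 0.05 s, during which the arm holds its last target. There are 200 camera calls.

TASK

The orange roller sits loose and off-centre between the two cheeks of the blue fork. Take the tapered pin with the teal handle from the stand, feel its nose through the top cheek into the roller's bore, and press it down so that it pulls the roller into line and goes fully home, its flange flush on the fork; then let go. Never force it: if it lands on the roller instead of in the bore, back off and try to one side; leave the other pin and the loose things alone.

Things in the scene. Friction and masses are not known exactly. Their poses are not given: they have to be found in the camera images.
- fork: Blue fork bracket fixed to the bench. Origin on its holes' axis at bench level; z up; +x to its web. Base plate 120 x 90 mm (x = -52 to 68 mm), 8 mm thick. Two level cheeks 56 mm wide, from x = -28 mm to the web, at heights 44-52 and 68-76 mm, each with a vertical 21 mm through hole on the axis. Web at x = 52 to 62 mm. More than 40 N of the pin on fork and roller is too much.
- fork_hole (a point): Centre of the mouth of the upper cheek's hole, on the fork's top face, 76 mm above the bench. Standing on the roller, the pin's nose has about 4.5 mm of play to each side in this hole, for finding the bore.
- roller_place (a point): Point of the fork's axis level with the roller's top face (height 67 mm), NOT the roller's bore. Roller: orange tyre, 80 mm across, 14 mm thick (heights 53-67 mm), aluminium hub, 21 mm bore. It cannot rise or tip; it slides level against about 4 N. Its bore starts 7.2 to 7.8 mm off this point in any direction, not measured: a pin lowered on the axis lands on the roller.
- fork_lower_hole (a point): Centre of the mouth of the lower cheek's hole, height 52 mm, on the fork's axis. It is open below; the pin's tip ends 12 mm above the bench.
- pin: Tapered steel pin with a teal handle, about 0.24 kg, upright in one of the stand's two bores. Origin on its axis at the underside of its flange; z up to the handle. Flange 34 mm across, z = 0 to 4 mm; handle 24 x 24 mm square to x and y, z = 4 to 48 mm. Shank 20 mm diameter from z = 0 to -34 mm, tapering to 12.2 mm at z = -52 and 11.6 mm at the tip, z = -64 mm.
- pin_tip (a point): The pin's tip, on its axis 64 mm below the underside of its flange.
- stand: Grey stand block, fixed, 60 (x) x 150 (y) x 74 (z) mm; origin at the centre of its underside. Two bores of 22 mm diameter, 70 mm deep, in its top at y = -40 and +40 mm, hold the two pins, flanges resting on the top.
- plain_pin: The other pin in the stand, to be left alone: same size, black handle, brass, straight 20 mm shank without taper. Origin at the underside of its flange.
- spare_roller: Loose spare orange roller lying flat on the bench, 80 mm across, 14 mm high; origin at the centre of its underside. Leave alone.
- screwdriver: Teal-handled screwdriver lying on the bench, 190 mm long, 26 mm thick handle; origin under its middle, blade along +x. Leave alone.
- gearmotor: White gearmotor with a steel can, on the bench, about 45 x 121 x 40 mm, long along its y; origin at the underside of the white case. Leave alone.

How it is judged:
On the way, in this order (a step that is already met when the one before it is completed fails the run):
1. the tapered pin is lifted clear of the stand (z of pin_tip in the frame of stand above 0.076 m), for 0.1 s.
2. the pin's nose is through the roller: tip more than 20 mm below the fork's top face, within 4 mm of the hole's axis (z of pin_tip in the frame of fork_hole below -0.02 m and horizontal distance between pin_tip and fork_hole below 0.004 m), for 0.05 s.
At the end, for the whole second after the job is handed in: The tapered pin stands fully home through both cheeks and the roller: the underside of its flange within 2 mm of the fork's top face, its axis within 2 mm of the hole's axis and 0.05 rad of upright, at rest (z of pin in the frame of fork_hole between -0.002 and 0.002 m and horizontal distance between pin and fork_hole below 0.002 m and angle between pin's own z axis and vertical below 0.05 rad and linear speed of pin below 0.01 m/s); the robot touches nothing.
It fails at once if the pin is pressed on the fork and roller with more than 40 N (contact force between pin and fork above 40 N).
It fails at once if the plain pin is disturbed by more than 15 mm (distance of plain_pin from where it was at the start of the episode above 0.015 m).
It fails at once if the spare roller is disturbed by more than 20 mm (distance of spare_roller from where it was at the start of the episode above 0.02 m).
It fails at once if the screwdriver is disturbed by more than 20 mm (distance of screwdriver from where it was at the start of the episode above 0.02 m).
It fails at once if the gearmotor is disturbed by more than 20 mm (distance of gearmotor from where it was at the start of the episode above 0.02 m).
It also fails if it takes over 72 s, if anything falls off the work surface, if the arm or the gripper's body presses on something with over 40 N, if the wrist force passes 120 N, or if a joint passes its speed limit or range.

## Working session

There is one attempt and no reset: what is moved stays moved. The work goes in short steps, Python scripts to look and compute and a shell command to move; the robot and the scene stay as the last step left them, time stands still between calls to the robot, and variables do not carry over. Pictures are saved under pics/ and viewed, at most 10 in all, crops included, and the job is handed in when it is done.

```bash
ls; mkdir -p pics; cat > h.py <<'E'
import numpy as np, cv2
from rig import env
def snap(n,f,crop=None,s=1):
    d=env.get_image(n); np.savez(f'pics/{f}.npz',**{k:np.array(v) for k,v in d.items()})
    im=cv2.cvtColor(d['pixels'],cv2.COLOR_RGB2BGR)
    save(im,f,crop,s)
def save(im,f,crop,s):
    if crop: x0,y0,x1,y1=crop; im=im[y0:y1,x0:x1]
    cv2.imwrite(f'pics/{f}.png',cv2.resize(im,None,fx=s,fy=s,interpolation=cv2.INTER_CUBIC))
def load(f): return np.load(f'pics/{f}.npz')
def at(f,u,v,z):
    d=load(f); W=d['world_to_cam']; R=W[:3,:3]; t=W[:3,3]
    r=R.T@np.array([(u-d['cx'])/d['fx'],-(v-d['cy'])/d['fy'],-1.]); c=-R.T@t
    return np.round(c+r*(z-c[2])/r[2],4)
def proj(f,p):
    d=load(f); W=d['world_to_cam']; c=W[:3,:3]@np.array(p)+W[:3,3]
    return np.round([d['cx']+d['fx']*c[0]/-c[2], d['cy']-d['fy']*c[1]/-c[2]],1)
E
python3 -c "
from h import *
a=env.get_image('top');print(a.keys(),env.observe())
snap('top','top0',None,1.5);snap('side','side0',None,1.5)"
```

```text
pics
dict_keys(['pixels', 'fx', 'fy', 'cx', 'cy', 'world_to_cam']) {'clock': 0.05, 'q': array([ 9.69896179e-01,  1.59053403e-01,  1.59823010e+00,  2.65284744e-05,
        1.38619220e+00, -2.10121616e-01]), 'dq': array([-3.08272543e-04,  8.43953223e-05, -2.61287579e-04, -3.80378381e-04,
        3.37249483e-04,  2.75658801e-04]), 'effort': array([-2.21503626e-05, -3.97335291e+01, -3.32663655e+01, -1.43104694e-04,
        4.29859399e-03,  1.87810514e-05]), 'position': array([0.21870214, 0.53114127, 0.23031552]), 'orientation': array([ 1.94150723e-01,  9.80971259e-01, -8.60024103e-04, -3.83399286e-04]), 'ft_force': array([ 0.46723132, -0.80871152,  0.61461071]), 'torque': array([-0.01839949,  0.00361099, -0.02588127]), 'grip_force': 0.0, 'width': 0.08550781578407708}
```

View pics/top0.png

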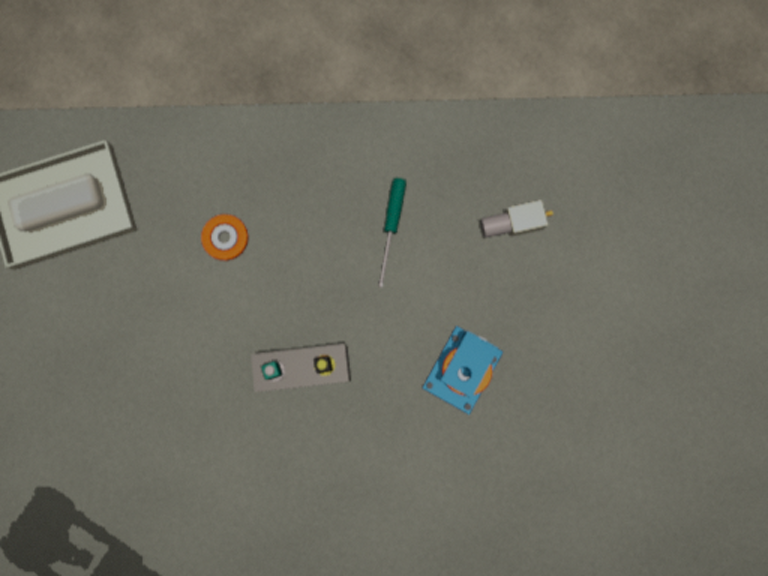

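View pics/side0.png

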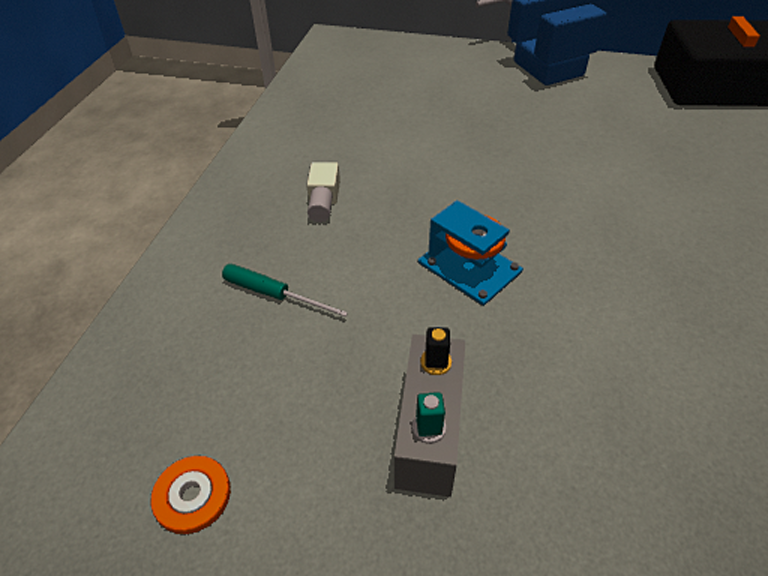

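The top view shows the teal pin at (271,370), the plain pin at (323,365) and the fork hole at (464,373), in 1.5x pixels. In the side view they are at (431,402), (438,334) and (480,231).

```bash
python3 -c "
from h import *
g=lambda f,u,v,z:print(f,at(f,u/1.5,v/1.5,z))
for f,a in (('top0',[(271,370,.122),(323,365,.122),(464,373,.076)]),('side0',[(431,402,.122),(438,334,.122),(480,231,.076)])):
  for x in a: g(f,*x)
# stand corners top z=.074
for p in [(252,353),(345,343),(349,382),(255,390)]: g('top0',*p,.074)
for p in [(459,327),(503,348),(470,412),(423,388)]: g('top0',*p,.0)
"
```

```text
top0 [0.5277 0.1689 0.122 ]
top0 [0.5337 0.0896 0.122 ]
top0 [ 0.5178 -0.1287  0.076 ]
side0 [0.529  0.1713 0.122 ]
side0 [0.5369 0.0908 0.122 ]
side0 [ 0.5173 -0.1268  0.076 ]
top0 [0.5558 0.2069 0.074 ]
top0 [0.5688 0.0587 0.074 ]
top0 [0.5072 0.0531 0.074 ]
top0 [0.4974 0.2019 0.074 ]
top0 [ 0.5957 -0.1302  0.    ]
top0 [ 0.5589 -0.2032  0.    ]
top0 [ 0.4534 -0.1441  0.    ]
top0 [ 0.4946 -0.0667  0.    ]
```

```bash
python3 -m pendant '[{"tx":0.025,"ty":-0.03,"wz":-6},{"tx":0.05,"ty":-0.06,"wz":-12},{"tx":0.075,"ty":-0.09,"wz":-18},{"tx":0.1,"ty":-0.12,"wz":-24},{"tx":0.125,"ty":-0.15,"wz":-30}]'
python3 -m pendant '[{"tx":0.025,"ty":-0.03,"wz":-6},{"tx":0.05,"ty":-0.06,"wz":-12},{"tx":0.075,"ty":-0.09,"wz":-18},{"tx":0.1,"ty":-0.12,"wz":-24},{"tx":0.125,"ty":-0.15,"wz":-30}]'
python3 -m pendant '[{"tx":0.029,"ty":-0.03,"wz":-3},{"tx":0.059,"ty":-0.061,"wz":-3},{"tx":0.059,"ty":-0.061,"wz":-3},{"tx":0.059,"ty":-0.061,"wz":-3}]'
python3 -c "
from h import *
snap('wrist','w1',None,1.5)"
```

```text
$[0]: bad value
$[0]: bad value
$[0]: bad value
```

View pics/w1.png

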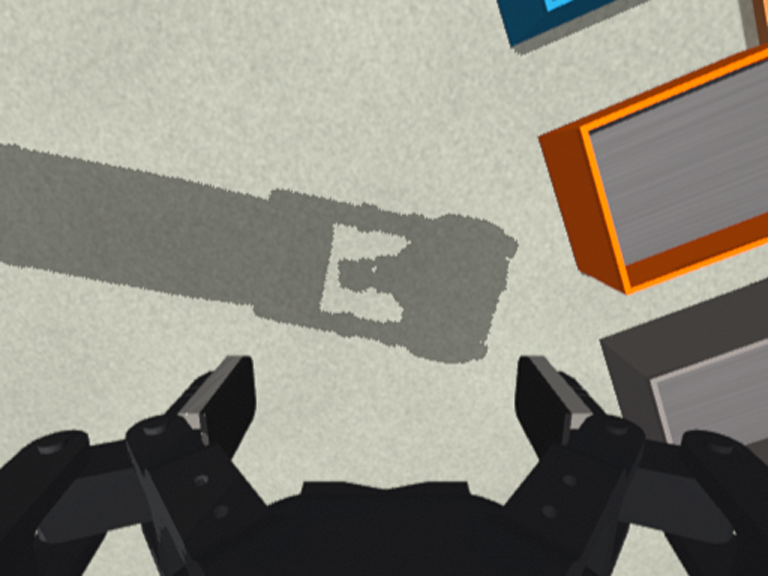

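The wrist view from the start pose shows only the bench and bins, because the rows were refused. They probably need all seven keys.

```bash
python3 -m pendant '[{"tx":0.025,"ty":-0.03,"tz":0,"wx":0,"wy":0,"wz":-6,"hand":0.085},{"tx":0.05,"ty":-0.06,"tz":0,"wx":0,"wy":0,"wz":-12,"hand":0.085},{"tx":0.075,"ty":-0.09,"tz":0,"wx":0,"wy":0,"wz":-18,"hand":0.085},{"tx":0.1,"ty":-0.12,"tz":0,"wx":0,"wy":0,"wz":-24,"hand":0.085},{"tx":0.125,"ty":-0.15,"tz":0,"wx":0,"wy":0,"wz":-30,"hand":0.085}]'
```

```text
clock: 0.62
position: [0.3447, 0.3801, 0.2312]
orientation: [0.444, 0.896, -0.0, -0.0]
ft_force: [1.2, 0.5, -0.5]
width: 0.0852
grip_force: 0.0
```

```bash
python3 -m pendant '[{"tx":0.025,"ty":-0.03,"tz":0,"wx":0,"wy":0,"wz":-6,"hand":0.085},{"tx":0.05,"ty":-0.06,"tz":0,"wx":0,"wy":0,"wz":-12,"hand":0.085},{"tx":0.075,"ty":-0.09,"tz":0,"wx":0,"wy":0,"wz":-18,"hand":0.085},{"tx":0.1,"ty":-0.12,"tz":0,"wx":0,"wy":0,"wz":-24,"hand":0.085},{"tx":0.125,"ty":-0.15,"tz":0,"wx":0,"wy":0,"wz":-30,"hand":0.085}]'
python3 -m pendant '[{"tx":0.029,"ty":-0.03,"tz":0,"wx":0,"wy":0,"wz":-3,"hand":0.085},{"tx":0.058,"ty":-0.06,"tz":0,"wx":0,"wy":0,"wz":-3,"hand":0.085},{"tx":0.058,"ty":-0.06,"tz":0,"wx":0,"wy":0,"wz":-3,"hand":0.085}]'
python3 -c "
from h import *
snap('wrist','w2',None,1.5)"
```

```text
clock: 1.03
position: [0.4698, 0.2299, 0.2312]
orientation: [0.661, 0.751, 0.0, -0.0]
ft_force: [0.6, 1.3, 0.7]
width: 0.0849
grip_force: 0.0
clock: 1.28
position: [0.531, 0.1661, 0.2311]
orientation: [0.68, 0.733, -0.0, 0.002]
ft_force: [0.2, 0.4, -0.1]
width: 0.0852
grip_force: 0.0
```

View pics/w2.png

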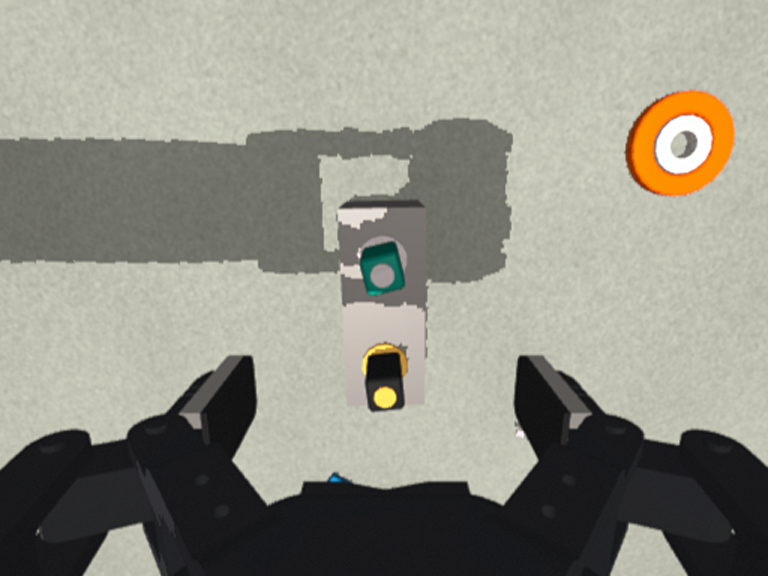

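The wrist view shows the teal handle top at (382,275), turned slightly counter-clockwise, and the black one at (385,397). I'll enlarge it.

```bash
python3 -c "
from h import *
save(cv2.cvtColor(load('w2')['pixels'],cv2.COLOR_RGB2BGR),'w2c',(225,145,285,205),10)
print(at('w2',382/1.5,275/1.5,.122),at('w2',385/1.5,397/1.5,.122))"
```

```text
[0.5295 0.1712 0.122 ] [0.5372 0.091  0.122 ]
```

View pics/w2c.png

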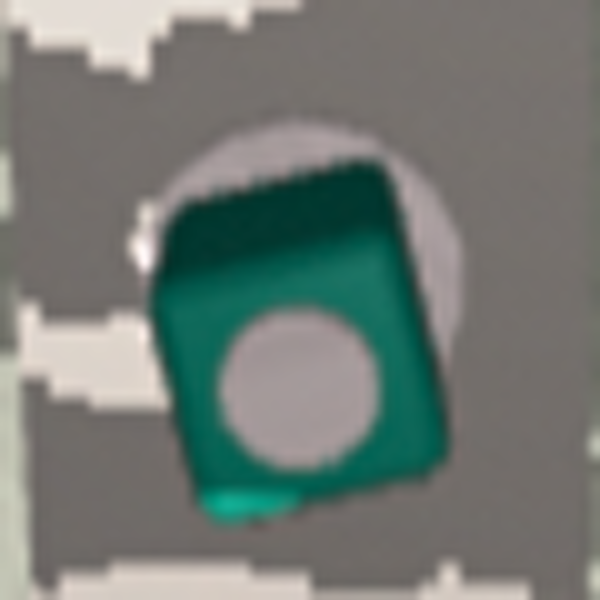

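The crop shows the top face with corners near (155,295), (385,240), (445,465) and (205,510), with the disc centre at (300,388).

```bash
python3 -c "
from h import *
g=lambda u,v:at('w2',225+u/10,145+v/10,.122)
c=[g(155,295),g(385,240),g(445,465),g(205,510)]
for i in range(4):
  d=(c[(i+1)%4]-c[i])[:2]; print(np.round(d,4),np.degrees(np.arctan2(d[1],d[0]))%90)
print(g(300,388))
o=env.observe();from scipy.spatial.transform import Rotation as R
print(o['position'],R.from_quat(o['orientation']).as_matrix())"
```

```text
[0.0198 0.0064] 17.912509385963205
[ 0.007 -0.02 ] 19.290046219188753
[-0.0211 -0.0057] 15.117167654587092
[-0.0057  0.0193] 16.45380926895676
[0.5299 0.1708 0.122 ]
[0.528891   0.16871334 0.2309385 ] [[-7.53557244e-02  9.97156711e-01 -8.74501438e-05]
 [ 9.97156579e-01  7.53556679e-02 -5.30013576e-04]
 [-5.21916731e-04 -1.27141043e-04 -9.99999856e-01]]
```

```bash
python3 -m pendant '[{"tx":0.0005,"ty":0.002,"tz":-0.02,"wx":0,"wy":0,"wz":6.5,"hand":0.085},{"tx":0.0005,"ty":0.002,"tz":-0.05,"wx":0,"wy":0,"wz":13,"hand":0.085},{"tx":0.0005,"ty":0.002,"tz":-0.085,"wx":0,"wy":0,"wz":13,"hand":0.085},{"tx":0.0005,"ty":0.002,"tz":-0.12,"wx":0,"wy":0,"wz":13,"hand":0.085},{"tx":0.0005,"ty":0.002,"tz":-0.143,"wx":0,"wy":0,"wz":13,"hand":0.085}]'
python3 -m pendant '[{"tx":0,"ty":0,"tz":0,"wx":0,"wy":0,"wz":0,"hand":0.085},{"tx":0,"ty":0,"tz":0,"wx":0,"wy":0,"wz":0,"hand":0.01},{"tx":0,"ty":0,"tz":0,"wx":0,"wy":0,"wz":0,"hand":0.01},{"tx":0,"ty":0,"tz":0,"wx":0,"wy":0,"wz":0,"hand":0.01},{"tx":0,"ty":0,"tz":0,"wx":0,"wy":0,"wz":0,"hand":0.01}]'
python3 -m pendant '[{"tx":0,"ty":0,"tz":0,"wx":0,"wy":0,"wz":0,"hand":0.01},{"tx":0,"ty":0,"tz":0,"wx":0,"wy":0,"wz":0,"hand":0.01},{"tx":0,"ty":0,"tz":0,"wx":0,"wy":0,"wz":0,"hand":0.01},{"tx":0,"ty":0,"tz":0,"wx":0,"wy":0,"wz":0,"hand":0.01},{"tx":0,"ty":0,"tz":0,"wx":0,"wy":0,"wz":0,"hand":0.01}]'
```

```text
clock: 1.75
position: [0.5246, 0.1744, 0.0847]
orientation: [0.59, 0.807, -0.002, -0.002]
ft_force: [-0.9, 0.2, -1.1]
width: 0.0847
grip_force: 0.0
clock: 2.17
position: [0.5291, 0.174, 0.0906]
orientation: [0.59, 0.807, 0.001, 0.002]
ft_force: [-0.1, -0.1, 0.7]
width: 0.0383
grip_force: 0.0
clock: 2.58
position: [0.5287, 0.1738, 0.0901]
orientation: [0.591, 0.807, 0.001, 0.001]
ft_force: [-1.5, 0.8, 7.1]
width: 0.0231
grip_force: 59.8
```

```bash
python3 -m pendant '[{"tx":0,"ty":0,"tz":0.015,"wx":0,"wy":0,"wz":0,"hand":0.01},{"tx":0,"ty":0,"tz":0.04,"wx":0,"wy":0,"wz":0,"hand":0.01},{"tx":0,"ty":0,"tz":0.075,"wx":0,"wy":0,"wz":0,"hand":0.01},{"tx":0,"ty":0,"tz":0.11,"wx":0,"wy":0,"wz":0,"hand":0.01},{"tx":0,"ty":0,"tz":0.14,"wx":0,"wy":0,"wz":0,"hand":0.01}]'
python3 -m pendant '[{"tx":0,"ty":0,"tz":0,"wx":0,"wy":0,"wz":0,"hand":0.01},{"tx":0,"ty":-0.02,"tz":0,"wx":0,"wy":0,"wz":0,"hand":0.01},{"tx":0,"ty":-0.05,"tz":0,"wx":0,"wy":0,"wz":0,"hand":0.01},{"tx":-0.005,"ty":-0.085,"tz":0,"wx":0,"wy":0,"wz":0,"hand":0.01},{"tx":-0.01,"ty":-0.12,"tz":0,"wx":0,"wy":0,"wz":0,"hand":0.01}]'
python3 -m pendant '[{"tx":0,"ty":-0.035,"tz":0,"wx":0,"wy":0,"wz":0,"hand":0.01},{"tx":0,"ty":-0.07,"tz":0,"wx":0,"wy":0,"wz":0,"hand":0.01},{"tx":0,"ty":-0.11,"tz":0,"wx":0,"wy":0,"wz":0,"hand":0.01},{"tx":0,"ty":-0.145,"tz":0,"wx":0,"wy":0,"wz":0,"hand":0.01},{"tx":0,"ty":-0.178,"tz":-0.02,"wx":0,"wy":0,"wz":0,"hand":0.01}]'
python3 -m pendant '[{"tx":0,"ty":0,"tz":-0.025,"wx":0,"wy":0,"wz":0,"hand":0.01},{"tx":0,"ty":0,"tz":-0.025,"wx":0,"wy":0,"wz":0,"hand":0.01},{"tx":0,"ty":0,"tz":-0.025,"wx":0,"wy":0,"wz":0,"hand":0.01}]'
python3 -c "
from h import *
snap('wrist','w3',None,1.5);snap('side','s3');snap('top','t3')
a,b=[load(k)['pixels'][:,:,::-1] for k in('s3','t3')]
r=lambda i:cv2.resize(i,(400,400),interpolation=cv2.INTER_CUBIC)
cv2.imwrite('pics/st3.png',np.hstack([r(a[110:210,270:370]),r(b[200:300,260:360])]))"
```

```text
clock: 3.0
position: [0.5274, 0.1736, 0.2303]
orientation: [0.591, 0.807, 0.0, 0.0]
ft_force: [-0.3, 0.1, -0.8]
width: 0.0235
grip_force: 61.0
clock: 3.42
position: [0.5166, 0.0527, 0.2271]
orientation: [0.59, 0.807, -0.0, -0.001]
ft_force: [0.6, 0.3, -1.4]
width: 0.0233
grip_force: 61.0
clock: 3.83
position: [0.5192, -0.1275, 0.2113]
orientation: [0.591, 0.807, 0.001, 0.004]
ft_force: [1.6, 0.2, -0.1]
width: 0.023
grip_force: 61.2
clock: 4.08
position: [0.5158, -0.1235, 0.1811]
orientation: [0.591, 0.807, -0.0, -0.003]
ft_force: [-0.6, -0.2, -1.1]
width: 0.0232
grip_force: 60.9
```

View pics/st3.png

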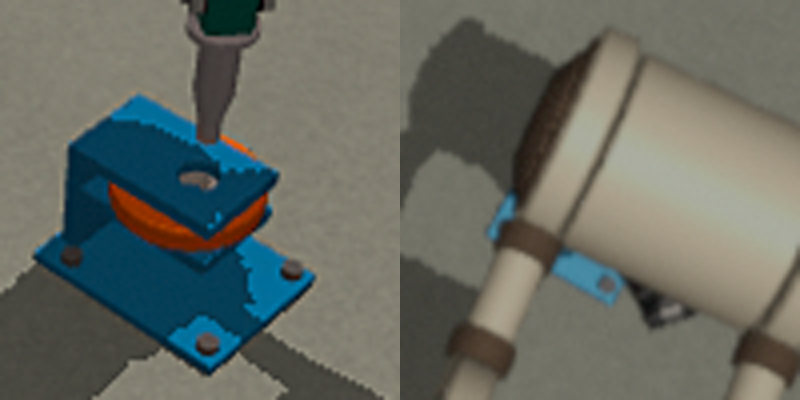

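View pics/w3.png

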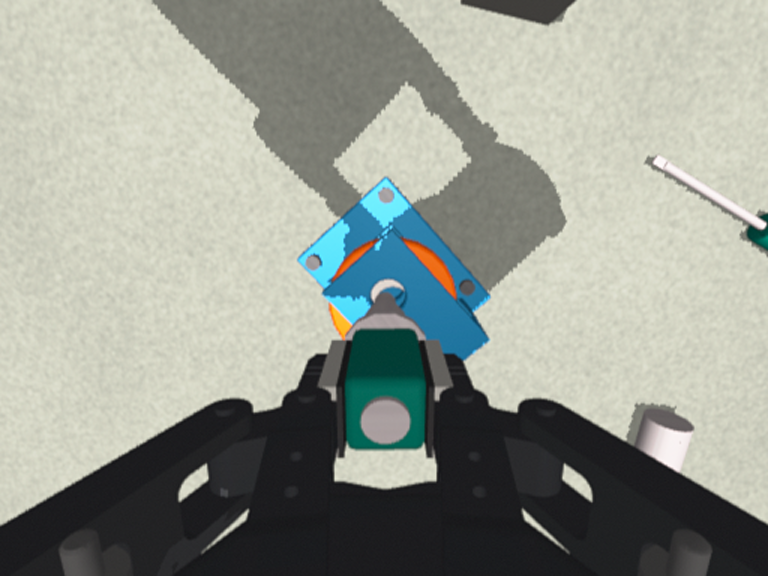

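The side crop shows the pin hanging upright, with its tip at (207,138) behind and above the hole at (197,178). The wrist view shows the hole at (388,293), with white hub filling its left part and the dark bore to the right. I'll enlarge the hole in all three views.

```bash
python3 -c "
from h import *
def c(f,x,y,n,s,k): 
  i=load(f)['pixels'][y:y+n,x:x+n,::-1]; return cv2.resize(i,(s,s),interpolation=cv2.INTER_CUBIC)
A=np.hstack([c('w3',230,160,60,600,0),np.vstack([c('top0',297,236,25,200,0),c('side0',307,141,25,200,0),c('s3',307,131,40,200,0)])])
cv2.imwrite('pics/h3.png',A)"
```

```text
(no output)
```

View pics/h3.png

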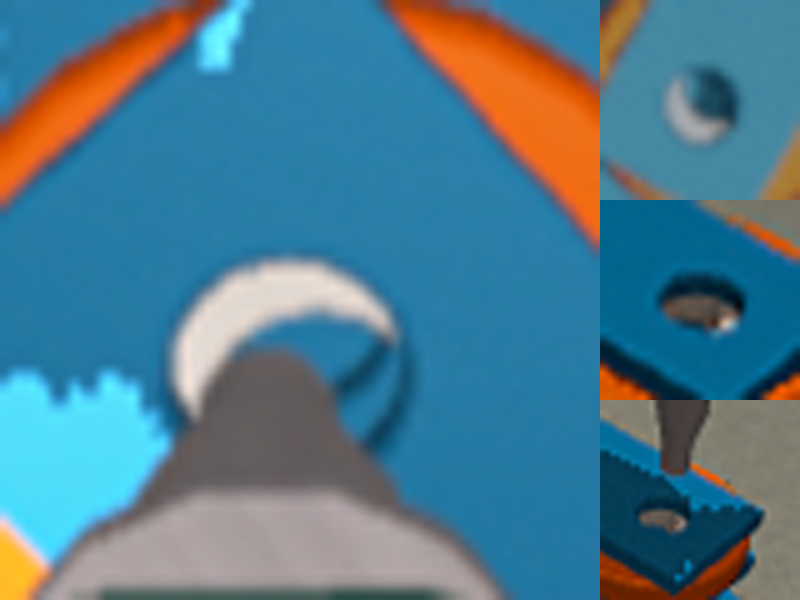

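In the wrist crop the hole spans u 172–410 with its top at v 257. The bore's edge runs through (235,345), (320,305) and (392,343), and the pin's far tip edge is at (275,350). In the top crop the hub's crescent is at lower left, so the bore lies to the upper right.

```bash
cat > fit.py <<'E'
from h import *
from scipy.optimize import least_squares
def w(f,pts,ox,oy,s,z):
    P=np.array([at(f,ox+u/s-.45,oy+v/s-.45,z)[:2] for u,v in pts])
    r=least_squares(lambda c:np.hypot(*(P-c).T)-.0105,P.mean(0)).x
    # choose better start both ways
    b=min((least_squares(lambda c:np.hypot(*(P-c).T)-.0105,P.mean(0)+.01*np.array([np.cos(a),np.sin(a)])) for a in np.arange(0,6.28,.5)),key=lambda s:s.cost)
    return np.round(b.x,4),np.round(b.fun*1e3,1)
print('hole',w('w3',[(172,360),(200,300),(285,257),(360,285),(410,370),(378,445)],230,160,10,.076))
print('bore',w('w3',[(215,385),(235,345),(270,318),(320,305),(365,315),(392,343)],230,160,10,.067))
print('hole top0',w('top0',[(63,105),(138,105),(100,65),(100,143)],297,236,8,.076))
print('bore top0',w('top0',[(86,80),(92,100),(105,118),(128,125)],297,236,8,.067))
print('hole side0',w('side0',[(59,105),(144,105),(100,73),(100,135)],307,141,8,.076))
print('handle top w3',at('w3',385/1.5,421/1.5,.2135),at('w3',385/1.5,421/1.5,.2115))
print('tip far edge',at('w3',230+27.2,160+34.5,.101), 'tip side s3',at('s3',270+207/4-.4,110+138/4-1.2,.101))
o=env.observe();print(o['position'],proj('w3',o['position']))
print(np.linalg.inv(load('w3')['world_to_cam'])[:3,3])
E
python3 fit.py
```

```text
hole (array([ 0.5189, -0.1284]), array([-0. , -0.1,  0.1, -0.3,  0.2, -0.2]))
bore (array([ 0.5237, -0.1341]), array([-0.4, -0.1,  0.2,  0.3,  0.2, -0.7]))
hole top0 (array([ 0.5181, -0.1282]), array([0.6, 0.6, 1. , 0.9]))
bore top0 (array([ 0.5227, -0.1359]), array([ 0.7, -0.6, -0.1,  0.5]))
hole side0 (array([ 0.519 , -0.1278]), array([-0.,  0.,  1.,  1.]))
handle top w3 [ 0.5169 -0.1264  0.2135] [ 0.5173 -0.1276  0.2115]
tip far edge [ 0.5151 -0.1199  0.101 ] tip side s3 [ 0.5179 -0.13    0.101 ]
[ 0.51831928 -0.12369207  0.18468827] [260.9 246.3]
[ 0.49637575 -0.06071405  0.323317  ]
```

```bash
cat > pin.py <<'E'
from h import *
from scipy.optimize import least_squares
th=np.arange(0,6.28,.02)
def pj(f,P): return np.array([proj(f,p) for p in P])
def feats(q):
    x,y,z,a,b=q; ax=np.array([a,b,1]);ax/=np.linalg.norm(ax); o=np.array([x,y,z])
    u=np.cross(ax,[0,1,0]);u/=np.linalg.norm(u);v=np.cross(ax,u)
    C=lambda h,r:o+ax*h+r*(np.cos(th)[:,None]*u+np.sin(th)[:,None]*v)
    W=pj('w3',C(-.064,.0058)); S=pj('s3',C(-.064,.0058)); F=pj('s3',C(0,.017)); t=proj('w3',o+ax*.048)
    return np.array([*t, W[:,1].min(), S[:,0].min(),S[:,0].max(),S[:,1].max(),F[:,0].min(),F[:,0].max(),F[:,1].max()])
obs=np.array([385/1.5-.2,421/1.5-.2,160+34.7, 270+196/4-.4,270+219/4-.4,110+143/4-.4,270+186/4-.4,270+261/4-.4,110+48/4-.4])
q0=[.5188,-.127,.1685,0,0]
print('nominal',np.round(feats(q0)-obs,1))
r=least_squares(lambda q:feats(q)-obs,q0,diff_step=1e-2,x_scale=[.01,.01,.01,.05,.05])
q=r.x;print(np.round(q,4),'tip',np.round(q[:2]-.064*q[3:],4),q[2]-.064,np.round(r.fun,1))
E
python3 pin.py
```

```text
Traceback (most recent call last):
  File "pin.py", line 13, in <module>
    print('nominal',np.round(feats(q0)-obs,1))
                             ~~~~~^^^^
  File "pin.py", line 6, in feats
    x,y,z,a,b=q; ax=np.array([a,b,1]);ax/=np.linalg.norm(ax); o=np.array([x,y,z])
                                      ^^^^^^^^^^^^^^^^^^^^^^
numpy._core._exceptions._UFuncOutputCastingError: Cannot cast ufunc 'divide' output from dtype('float64') to dtype('int64') with casting rule 'same_kind'
```

```bash
sed -i 's/\[a,b,1\]/[a,b,1.]/' pin.py; sed -i 's/,1)$/,3)/' h.py; python3 pin.py
```

```text
nominal [ 4.1  6.7  3.5 -0.7 -0.4 -0.5 -0.7 -0.5  0. ]
[ 0.5165 -0.1246  0.1686  0.      0.    ] tip [ 0.5165 -0.1246] 0.10460237294976918 [ 0.4  0.4 -0.1  0.3  0.6  0.4  0.4  0.7  1. ]
```

The fit shows the pin upright with its tip about (2.4, -3.7) mm short of the hole. The bore is offset about (+4.7, -6.2) mm. I'll move 2 mm toward the bore side, lower to just above the cheek, and check.

```bash
python3 -m pendant '[{"tx":0.0035,"ty":-0.0055,"tz":-0.01,"wx":0,"wy":0,"wz":0,"hand":0.01},{"tx":0.0035,"ty":-0.0055,"tz":-0.02,"wx":0,"wy":0,"wz":0,"hand":0.01},{"tx":0.0035,"ty":-0.0055,"tz":-0.02,"wx":0,"wy":0,"wz":0,"hand":0.01},{"tx":0.0035,"ty":-0.0055,"tz":-0.02,"wx":0,"wy":0,"wz":0,"hand":0.01},{"tx":0.0035,"ty":-0.0055,"tz":-0.02,"wx":0,"wy":0,"wz":0,"hand":0.01}]'
python3 -c "
from h import *
for i in range(4): snap('wrist','w4'); print(env.observe()['position'],np.linalg.inv(load('w4')['world_to_cam'])[:3,3])
snap('side','s4')
def c(f,x,y,n,s): return cv2.resize(load(f)['pixels'][y:y+n,x:x+n,::-1],(s,s),interpolation=cv2.INTER_CUBIC)
cv2.imwrite('pics/h4.png',np.hstack([c('w4',230,160,60,400),c('s4',300,120,40,400)]))"
```

```text
clock: 4.65
position: [0.521, -0.1297, 0.1631]
orientation: [0.59, 0.807, -0.0, -0.0]
ft_force: [-0.5, 0.2, -2.5]
width: 0.0234
grip_force: 61.1
[ 0.52118178 -0.12981364  0.16349154] [ 0.50084926 -0.06650971  0.30504193]
[ 0.521252   -0.12991206  0.16364498] [ 0.50095914 -0.06660322  0.30533843]
[ 0.52128796 -0.12992952  0.16370025] [ 0.50100866 -0.06666147  0.30549639]
[ 0.52127114 -0.1299254   0.16371028] [ 0.50101885 -0.06669426  0.30555719]
```

View pics/h4.png

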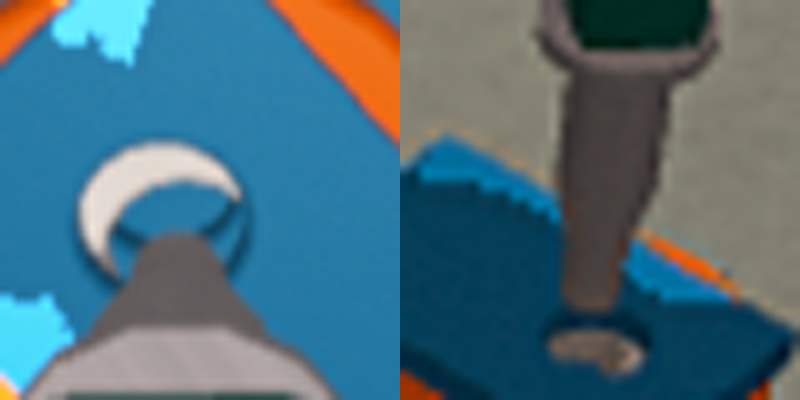

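The settled view has the tip's far edge at crop (178,233), with the hole spanning u 78–250. In the side view the tip is at crop (192,313) over the hole and the flange is at (228,82). I'll refit including tilt.

```bash
cat > pin4.py <<'E'
import re
s=open('pin.py').read().split("obs=")[0].replace("'w3'","'w4'").replace("'s3'","'s4'")
s=s.replace("W[:,1].min(),","W[:,1].min(),G[:,1].min(),").replace("t=proj","G=pj('w4',C(.002,.017));t=proj")
exec(s)
obs=np.array([256.5,280.5,160+233/6.667-.4,160+325/6.667-.4,300+16.2-.4,300+22.2-.4,120+31.3-.4,300+13.8-.4,300+31.8-.4,120+8.2-.4])
for q0 in ([.5213,-.132,.1485,0.01,0.01],[.5213,-.132,.1485,0.01,.1]):
  print(np.round(feats(q0)-obs,1))
  r=least_squares(lambda q:feats(np.array(q)*.01)-obs,np.array(q0)*100,diff_step=1e-2,x_scale=[1,1,1,5,5]);q=r.x*.01
  print(np.round(q,4),'tip',np.round(q[:2]-.064*q[3:],4),q[2]-.064,np.round(r.fun,1))
E
python3 pin4.py
python3 - <<'E'
from h import *
exec(open('fit.py').read().split("print('hole'")[0])
print(w('w4',[(78,215),(95,170),(165,138),(215,160),(250,220),(235,270)],230,160,6.667,.076))
print(w('s4',[(145,340),(250,340),(200,315),(200,380)],300,120,10,.076))
E
```

```text
[ 0.  -1.9  0.1 -1.5  0.4  0.3 -0.3 -0.1  0.4  0.8]
[ 0.5218 -0.1327  0.1481  0.008  -0.0013] tip [ 0.5212 -0.1326] 0.08413442113545264 [-0.   0.2  0.1 -0.3  0.1  0.  -0.2 -0.3  0.2  0.7]
[  3.1 -10.8   6.6  -2.4   0.8   0.7  -2.2  -0.1   0.4   1.5]
[ 0.5218 -0.1326  0.1483  0.0065 -0.001 ] tip [ 0.5214 -0.1325] 0.08430137839090932 [-0.   0.2  0.1 -0.3  0.  -0.  -0.3 -0.3  0.2  0.6]
(array([ 0.5188, -0.1282]), array([ 0. ,  0.2,  0.2, -0.3,  0.2,  0.3]))
(array([ 0.5185, -0.1257]), array([ 0. ,  0.1, -1. , -0.9]))
```

```bash
python3 -m pendant '[{"tx":-0.0005,"ty":0.0015,"tz":0,"wx":0,"wy":0,"wz":0,"hand":0.01},{"tx":-0.0005,"ty":0.0015,"tz":-0.003,"wx":0,"wy":0,"wz":0,"hand":0.01},{"tx":-0.0005,"ty":0.0015,"tz":-0.006,"wx":0,"wy":0,"wz":0,"hand":0.01},{"tx":-0.0005,"ty":0.0015,"tz":-0.009,"wx":0,"wy":0,"wz":0,"hand":0.01},{"tx":-0.0005,"ty":0.0015,"tz":-0.009,"wx":0,"wy":0,"wz":0,"hand":0.01}]'
python3 -m pendant '[{"tx":0,"ty":0,"tz":-0.001,"wx":0,"wy":0,"wz":0,"hand":0.01},{"tx":0,"ty":0,"tz":-0.003,"wx":0,"wy":0,"wz":0,"hand":0.01},{"tx":0,"ty":0,"tz":-0.004,"wx":0,"wy":0,"wz":0,"hand":0.01},{"tx":0,"ty":0,"tz":-0.004,"wx":0,"wy":0,"wz":0,"hand":0.01}]'
```

```text
clock: 5.32
position: [0.52, -0.1281, 0.1532]
orientation: [0.591, 0.807, -0.0, -0.001]
ft_force: [-1.1, -0.4, -2.3]
width: 0.0233
grip_force: 61.1
clock: 5.65
position: [0.5204, -0.1283, 0.15]
orientation: [0.591, 0.807, -0.0, -0.0]
ft_force: [-0.4, -1.3, -1.9]
width: 0.0231
grip_force: 61.1
```

```bash
python3 -m pendant '[{"tx":0,"ty":0,"tz":-0.002,"wx":0,"wy":0,"wz":0,"hand":0.01},{"tx":0,"ty":0,"tz":-0.004,"wx":0,"wy":0,"wz":0,"hand":0.01},{"tx":0,"ty":0,"tz":-0.004,"wx":0,"wy":0,"wz":0,"hand":0.01},{"tx":0,"ty":0,"tz":-0.004,"wx":0,"wy":0,"wz":0,"hand":0.01}]'
python3 -m pendant '[{"tx":0,"ty":0,"tz":-0.001,"wx":0,"wy":0,"wz":0,"hand":0.01},{"tx":0,"ty":0,"tz":-0.002,"wx":0,"wy":0,"wz":0,"hand":0.01},{"tx":0,"ty":0,"tz":-0.002,"wx":0,"wy":0,"wz":0,"hand":0.01}]'
```

```text
clock: 5.98
position: [0.5205, -0.1285, 0.1462]
orientation: [0.591, 0.807, -0.0, 0.0]
ft_force: [0.6, 0.4, -3.1]
width: 0.0231
grip_force: 61.0
clock: 6.23
position: [0.5206, -0.1285, 0.1442]
orientation: [0.591, 0.807, -0.0, 0.0]
ft_force: [0.9, -0.2, -2.6]
width: 0.023
grip_force: 61.1
```

No contact 2 mm below the roller's top, so the nose is in the bore. I'll continue to just above the lower cheek.

```bash
python3 -m pendant '[{"tx":0,"ty":0,"tz":-0.002,"wx":0,"wy":0,"wz":0,"hand":0.01},{"tx":0,"ty":0,"tz":-0.003,"wx":0,"wy":0,"wz":0,"hand":0.01},{"tx":0,"ty":0,"tz":-0.003,"wx":0,"wy":0,"wz":0,"hand":0.01}]'
python3 -m pendant '[{"tx":0,"ty":0,"tz":-0.002,"wx":0,"wy":0,"wz":0,"hand":0.01},{"tx":0,"ty":0,"tz":-0.004,"wx":0,"wy":0,"wz":0,"hand":0.01},{"tx":0,"ty":0,"tz":-0.006,"wx":0,"wy":0,"wz":0,"hand":0.01},{"tx":0,"ty":0,"tz":-0.006,"wx":0,"wy":0,"wz":0,"hand":0.01}]'
```

```text
clock: 6.48
position: [0.5206, -0.1284, 0.1411]
orientation: [0.591, 0.807, -0.0, 0.0]
ft_force: [0.6, -0.9, -2.6]
width: 0.0235
grip_force: 61.1
clock: 6.82
position: [0.5205, -0.1284, 0.135]
orientation: [0.591, 0.807, -0.0, -0.0]
ft_force: [1.4, -1.4, -2.5]
width: 0.0234
grip_force: 61.1
```

```bash
python3 -m pendant '[{"tx":-0.0007,"ty":0.0009,"tz":0,"wx":0,"wy":0,"wz":0,"hand":0.01},{"tx":-0.0014,"ty":0.0018,"tz":0,"wx":0,"wy":0,"wz":0,"hand":0.01},{"tx":-0.0021,"ty":0.0028,"tz":0,"wx":0,"wy":0,"wz":0,"hand":0.01},{"tx":-0.0021,"ty":0.0028,"tz":0,"wx":0,"wy":0,"wz":0,"hand":0.01}]'
python3 -m pendant '[{"tx":0,"ty":0,"tz":-0.002,"wx":0,"wy":0,"wz":0,"hand":0.01},{"tx":0,"ty":0,"tz":-0.004,"wx":0,"wy":0,"wz":0,"hand":0.01},{"tx":0,"ty":0,"tz":-0.006,"wx":0,"wy":0,"wz":0,"hand":0.01},{"tx":0,"ty":0,"tz":-0.006,"wx":0,"wy":0,"wz":0,"hand":0.01}]'
```

```text
clock: 7.15
position: [0.5185, -0.1258, 0.1354]
orientation: [0.59, 0.807, -0.0, 0.0]
ft_force: [2.9, -2.7, -4.4]
width: 0.0228
grip_force: 60.8
clock: 7.48
position: [0.5189, -0.1259, 0.1295]
orientation: [0.591, 0.807, 0.0, 0.001]
ft_force: [2.1, -3.2, 1.1]
width: 0.023
grip_force: 61.4
```

```bash
for i in 1 ; do python3 -m pendant '[{"tx":0,"ty":0,"tz":-0.0015,"wx":0,"wy":0,"wz":0,"hand":0.01},{"tx":0,"ty":0,"tz":-0.003,"wx":0,"wy":0,"wz":0,"hand":0.01},{"tx":0,"ty":0,"tz":-0.0045,"wx":0,"wy":0,"wz":0,"hand":0.01},{"tx":0,"ty":0,"tz":-0.006,"wx":0,"wy":0,"wz":0,"hand":0.01},{"tx":0,"ty":0,"tz":-0.006,"wx":0,"wy":0,"wz":0,"hand":0.01}]'; done
```

```text
clock: 7.9
position: [0.5184, -0.1258, 0.123]
orientation: [0.591, 0.807, -0.0, 0.0]
ft_force: [2.8, -5.0, -0.5]
width: 0.0233
grip_force: 61.5
```

```bash
python3 -m pendant '[{"tx":0,"ty":0,"tz":-0.0015,"wx":0,"wy":0,"wz":0,"hand":0.01},{"tx":0,"ty":0,"tz":-0.003,"wx":0,"wy":0,"wz":0,"hand":0.01},{"tx":0,"ty":0,"tz":-0.0045,"wx":0,"wy":0,"wz":0,"hand":0.01},{"tx":0,"ty":0,"tz":-0.006,"wx":0,"wy":0,"wz":0,"hand":0.01},{"tx":0,"ty":0,"tz":-0.006,"wx":0,"wy":0,"wz":0,"hand":0.01}]'
```

```text
clock: 8.32
position: [0.5182, -0.1257, 0.1168]
orientation: [0.591, 0.807, -0.0, -0.0]
ft_force: [2.2, -5.8, 0.2]
width: 0.0233
grip_force: 61.5
```

```bash
python3 -m pendant '[{"tx":0,"ty":0,"tz":-0.0015,"wx":0,"wy":0,"wz":0,"hand":0.01},{"tx":0,"ty":0,"tz":-0.003,"wx":0,"wy":0,"wz":0,"hand":0.01},{"tx":0,"ty":0,"tz":-0.0045,"wx":0,"wy":0,"wz":0,"hand":0.01},{"tx":0,"ty":0,"tz":-0.006,"wx":0,"wy":0,"wz":0,"hand":0.01},{"tx":0,"ty":0,"tz":-0.006,"wx":0,"wy":0,"wz":0,"hand":0.01}]'
```

```text
clock: 8.73
position: [0.5182, -0.1258, 0.1107]
orientation: [0.591, 0.807, -0.0, -0.0]
ft_force: [1.7, -5.8, 0.1]
width: 0.023
grip_force: 61.4
```

```bash
python3 -m pendant '[{"tx":0,"ty":0,"tz":-0.0015,"wx":0,"wy":0,"wz":0,"hand":0.01},{"tx":0,"ty":0,"tz":-0.003,"wx":0,"wy":0,"wz":0,"hand":0.01},{"tx":0,"ty":0,"tz":-0.0045,"wx":0,"wy":0,"wz":0,"hand":0.01},{"tx":0,"ty":0,"tz":-0.006,"wx":0,"wy":0,"wz":0,"hand":0.01},{"tx":0,"ty":0,"tz":-0.006,"wx":0,"wy":0,"wz":0,"hand":0.01}]'
```

```text
clock: 9.15
position: [0.5182, -0.1258, 0.1048]
orientation: [0.591, 0.807, -0.0, -0.0]
ft_force: [1.4, -5.8, -0.7]
width: 0.0232
grip_force: 61.4
```

```bash
python3 -m pendant '[{"tx":0,"ty":0,"tz":-0.0015,"wx":0,"wy":0,"wz":0,"hand":0.01},{"tx":0,"ty":0,"tz":-0.003,"wx":0,"wy":0,"wz":0,"hand":0.01},{"tx":0,"ty":0,"tz":-0.0045,"wx":0,"wy":0,"wz":0,"hand":0.01},{"tx":0,"ty":0,"tz":-0.006,"wx":0,"wy":0,"wz":0,"hand":0.01},{"tx":0,"ty":0,"tz":-0.006,"wx":0,"wy":0,"wz":0,"hand":0.01}]'
```

```text
clock: 9.57
position: [0.5181, -0.1258, 0.0988]
orientation: [0.591, 0.807, -0.0, -0.0]
ft_force: [1.9, -6.0, -0.9]
width: 0.0231
grip_force: 61.4
```

```bash
python3 -m pendant '[{"tx":0,"ty":0,"tz":-0.0015,"wx":0,"wy":0,"wz":0,"hand":0.01},{"tx":0,"ty":0,"tz":-0.003,"wx":0,"wy":0,"wz":0,"hand":0.01},{"tx":0,"ty":0,"tz":-0.0045,"wx":0,"wy":0,"wz":0,"hand":0.01},{"tx":0,"ty":0,"tz":-0.0045,"wx":0,"wy":0,"wz":0,"hand":0.01}]'
```

```text
clock: 9.9
position: [0.5181, -0.1259, 0.0943]
orientation: [0.591, 0.807, -0.0, -0.0]
ft_force: [1.1, -6.8, -0.9]
width: 0.0227
grip_force: 61.5
```

Flange about 2–3 mm up; now 1 mm at a time until it seats.

```bash
python3 -m pendant '[{"tx":0,"ty":0,"tz":-0.0005,"wx":0,"wy":0,"wz":0,"hand":0.01},{"tx":0,"ty":0,"tz":-0.001,"wx":0,"wy":0,"wz":0,"hand":0.01},{"tx":0,"ty":0,"tz":-0.0015,"wx":0,"wy":0,"wz":0,"hand":0.01},{"tx":0,"ty":0,"tz":-0.0015,"wx":0,"wy":0,"wz":0,"hand":0.01}]'
```

```text
clock: 10.23
position: [0.5182, -0.1259, 0.093]
orientation: [0.591, 0.807, -0.0, -0.0]
ft_force: [1.7, -5.5, 0.5]
width: 0.0228
grip_force: 61.5
```

```bash
python3 -m pendant '[{"tx":0,"ty":0,"tz":-0.0005,"wx":0,"wy":0,"wz":0,"hand":0.01},{"tx":0,"ty":0,"tz":-0.001,"wx":0,"wy":0,"wz":0,"hand":0.01},{"tx":0,"ty":0,"tz":-0.001,"wx":0,"wy":0,"wz":0,"hand":0.01}]'
```

```text
clock: 10.48
position: [0.5182, -0.1259, 0.0921]
orientation: [0.591, 0.807, -0.0, -0.0]
ft_force: [1.0, -5.7, 0.8]
width: 0.023
grip_force: 61.7
```

```bash
python3 -m pendant '[{"tx":0,"ty":0,"tz":-0.0005,"wx":0,"wy":0,"wz":0,"hand":0.01},{"tx":0,"ty":0,"tz":-0.0007,"wx":0,"wy":0,"wz":0,"hand":0.01},{"tx":0,"ty":0,"tz":-0.0007,"wx":0,"wy":0,"wz":0,"hand":0.01}]'
```

```text
clock: 10.73
position: [0.5182, -0.1259, 0.0921]
orientation: [0.59, 0.807, -0.0, -0.0]
ft_force: [-1.7, -4.4, 5.4]
width: 0.023
grip_force: 62.2
```

```bash
python3 -m pendant '[{"tx":0,"ty":0,"tz":-0.0004,"wx":0,"wy":0,"wz":0,"hand":0.01},{"tx":0,"ty":0,"tz":-0.0006,"wx":0,"wy":0,"wz":0,"hand":0.01},{"tx":0,"ty":0,"tz":-0.0006,"wx":0,"wy":0,"wz":0,"hand":0.01}]'
```

```text
clock: 10.98
position: [0.5183, -0.1259, 0.0921]
orientation: [0.59, 0.807, -0.001, -0.0]
ft_force: [-3.0, -4.0, 9.2]
width: 0.023
grip_force: 62.7
```

The flange seated at TCP 0.0921, which is 0.076 plus the grasp offset of 0.0161. Next I release and rise.

```bash
python3 -m pendant '[{"tx":0,"ty":0,"tz":0.001,"wx":0,"wy":0,"wz":0,"hand":0.01},{"tx":0,"ty":0,"tz":0.001,"wx":0,"wy":0,"wz":0,"hand":0.07},{"tx":0,"ty":0,"tz":0.001,"wx":0,"wy":0,"wz":0,"hand":0.07},{"tx":0,"ty":0,"tz":0.001,"wx":0,"wy":0,"wz":0,"hand":0.07},{"tx":0,"ty":0,"tz":0.001,"wx":0,"wy":0,"wz":0,"hand":0.07}]'
python3 -m pendant '[{"tx":0,"ty":0,"tz":0,"wx":0,"wy":0,"wz":0,"hand":0.07},{"tx":0,"ty":0,"tz":0.01,"wx":0,"wy":0,"wz":0,"hand":0.07},{"tx":0,"ty":0,"tz":0.035,"wx":0,"wy":0,"wz":0,"hand":0.07},{"tx":0,"ty":0,"tz":0.07,"wx":0,"wy":0,"wz":0,"hand":0.07},{"tx":0,"ty":0,"tz":0.1,"wx":0,"wy":0,"wz":0,"hand":0.07}]'
python3 -m pendant '[{"tx":0,"ty":0,"tz":0.02,"wx":0,"wy":0,"wz":0,"hand":0.07},{"tx":0,"ty":0,"tz":0.02,"wx":0,"wy":0,"wz":0,"hand":0.07},{"tx":0,"ty":0,"tz":0.02,"wx":0,"wy":0,"wz":0,"hand":0.07}]'
python3 -c "
from h import *
snap('side','s5',(270,110,370,210),6)"
```

```text
clock: 11.4
position: [0.5177, -0.1246, 0.0912]
orientation: [0.59, 0.807, 0.0, -0.001]
ft_force: [-0.1, 0.4, 0.1]
width: 0.0693
grip_force: 0.0
clock: 11.82
position: [0.5182, -0.1253, 0.194]
orientation: [0.591, 0.807, 0.0, -0.0]
ft_force: [1.0, -0.7, -0.3]
width: 0.0702
grip_force: 0.0
clock: 12.07
position: [0.5193, -0.1259, 0.2141]
orientation: [0.591, 0.807, 0.0, 0.002]
ft_force: [0.1, 0.7, -1.3]
width: 0.0701
grip_force: 0.0
```

View pics/s5.png

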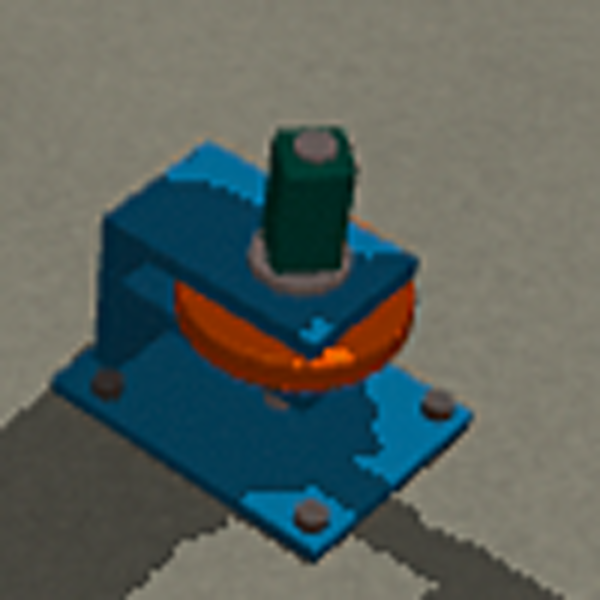

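The picture shows the flange flush on the fork at (300,265), the handle upright, the tip showing below the lower cheek at (277,400), and the gripper clear.

```bash
python3 -c "
from rig import env
print(env.sign_off())"
```

```text
the job is handed in; nothing more can be done
None
```

The tapered pin is fully home through both cheeks and the roller, its flange flush on the fork; I let go, backed the gripper clear and handed the job in at about 12 s on the robot's clock, but the hand-in returned no verdict.

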